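# Put the mixed-up tea cups back on their own saucers

## Task

The four tea cups have been put down on each other's saucers. Move the cups so that each stands upright in the middle of its own saucer - the tall cup on the large round one, the small cup on the small round one, the square cup on the square one and the oval cup on the oval one - parking a cup on the empty tray or a clear bit of table when its saucer is still taken. Leave the saucers and the tea caddy where they are, and do not tip any cup over.

Things in the scene. Friction and masses are not known exactly. Their poses are not given: they have to be found in the camera images.
- cup_tall: tall round white porcelain tea cup, straight-sided, outside diameter 66, height 88 (mm), open top, empty, 60 to 270 g; it belongs on the large round saucer. It stands on a narrower foot 6 mm high; the outside is vertical from 15 mm above the underside to the rim. Origin: centre of the underside of the foot; z up.
- cup_small: small low round white porcelain cup, straight-sided, outside diameter 52, height 52 (mm), open top, empty, 60 to 270 g; it belongs on the small round saucer. It stands on a narrower foot 6 mm high; the outside is vertical from 15 mm above the underside to the rim. Origin: centre of the underside of the foot; z up.
- cup_square: square white porcelain cup, outside 60 x 60 in plan (sides along its x and y axes), height 68 (mm), open top, empty, 60 to 270 g; it belongs on the square saucer. It stands on a narrower foot 6 mm high; the outside is vertical from 15 mm above the underside to the rim. Origin: centre of the underside of the foot; z up.
- cup_oval: oval (straight sides, half-round ends) white porcelain cup, outside 74 along its x axis and 50 along its y axis, height 60 (mm), open top, empty, 60 to 270 g; it belongs on the oval saucer. It stands on a narrower foot 6 mm high; the outside is vertical from 15 mm above the underside to the rim. Origin: centre of the underside of the foot; z up.
- saucer_large: the large round dark wooden saucer, outside diameter 124; flat floor about 104 across (mm). The floor on which the cup stands is 6 mm above its underside, the low raised rim 13 mm. It lies loose on the table. Origin: centre of its underside, on the table; z up.
- saucer_small: the small round dark wooden saucer, outside diameter 96; flat floor about 76 across (mm). The floor on which the cup stands is 6 mm above its underside, the low raised rim 13 mm. It lies loose on the table. Origin: centre of its underside, on the table; z up.
- saucer_square: the square dark wooden saucer, 116 x 116 (sides along its x and y axes); flat floor 104 x 104 (mm). The floor on which the cup stands is 6 mm above its underside, the low raised rim 13 mm. It lies loose on the table. Origin: centre of its underside, on the table; z up.
- saucer_oval: the oval dark wooden saucer with half-round ends, 150 along its x axis and 100 along its y axis; flat floor 136 x 86 (mm). The floor on which the cup stands is 6 mm above its underside, the low raised rim 13 mm. It lies loose on the table. Origin: centre of its underside, on the table; z up.
- tray: small round black lacquer tray, outside diameter 160 mm, empty at the start: a free spot on which a cup can wait. Flat floor (140 mm across) 6 mm above its underside, rim 14 mm high, loose on the table. Origin: centre of its underside, on the table; z up.
- caddy: wooden tea caddy, closed upright round canister, diameter 77 mm, height 112 mm, standing loose on the table among the saucers; it is to stay where it is. Origin: centre of its underside; z up.
Things that resemble listed ones, but are neither listed nor needed, are in the scene too. What is shaped like the cup_tall but purple is not meant.

How it is judged:
By the outcome, as a careful person would: the job done as asked, in the order asked, and still so for the second after the job is handed in, with the robot touching nothing.
It also fails if it takes over 128 s, if anything falls off the work surface, if the arm or the gripper's body presses on something with over 40 N, if the wrist force passes 120 N, or if a joint passes its speed limit or range.

## Robot

A 6-joint arm with a two-finger parallel gripper is mounted at the origin on the work surface. World frame = base frame: x ahead of the robot, y to its left, z up, the work surface at z = 0. Lengths are in m, angles in rad, forces in N, time in s.
With the tool pointing down it reaches from about 0.25 to 0.85 m from the base axis. Payload 12.5 kg.
Tool frame: the origin (TCP) lies at the very end of the fingers, on their centre line; the grasp point (between the pads) lies bot.grasp_offset behind it (bot.grasp_offset is the distance from the TCP to the grasp point, in m); z points along the fingers, y is the line along which they close (so a half turn about z gives the same grasp; the last joint's range is limited). The gripper opens to 93 mm and grips with 3 to 60 N. Pads are 15 mm wide; open, the fingers measure 128 mm over their backs; the gripper's body (75 mm by 188 mm) begins 65 mm behind the grasp point.
Start: joints at [1.095, 0.351, 1.652, -0, 1.139, -0.085], TCP at [0.209, 0.509, 0.219] pointing down, gripper open.
Joint ranges: [-2.75, 2.75], [-0.79, 2.1], [0.01, 2.65], [-1.57, 4.71], [0.07, 3.14], [-2.87, 2.87]. Speed limits (rad/s): [2.22, 2.22, 2.79, 3.14, 3.14, 3.14].

## Interface

Orientations are given as a unit quaternion [x, y, z, w].
In Python, from plant import bot gives the robot as it stands.
- The arm moves only by the shell command python3 -m crank 'ROWS' [FORCE]. ROWS is JSON, a list that holds one entry, the list of rows, each a list of 5 numbers: the shift along the tool's x, y, z in cm, then the turn about the tool's z in degrees, then the closure, from -1 (fully open) to 1 (shut). In form: [[[tx, ty, tz, roll, claw], ...]]. A call has 1 to 5 rows; each row is the pose to reach, as a shift and turn from the pose commanded when the call began, along the tool's axes at that moment; what a row does not reach only later rows make up. A row lasts 1/8 s, in which the tool goes at most 62.5 mm and 10.7 degrees, less where a joint would pass 70% of its speed; a pose out of reach is approached as far as the arm can. A call with a gripper value outside its range is refused whole. The fingers move at their own pace and stop on an object; FORCE is the grip in N (left out, the last holds). Time passes only in rows, so rows that repeat a pose let the fingers close. It gives the time, the measured TCP pose, the force, the opening and the grip force at its end, in the units of the state.
- bot.read_state(): the state, without advancing time (a new reading comes with each control period).
- bot.get_image(name): name is "scene" or "top"; returns (picture, depth): 420x560x3 uint8, red, green, blue; 420x560 float32, m along the optical axis (not along the pixel's ray), 0 where there is no reading.
- bot.get_calibration(name): a dict with "vfov" (degrees; the focal length in pixels is half the picture's height over the tangent of half this angle, whatever the lens; pixels are square), "cx", "cy" (the principal point, pixels), "dist_coeffs" ([k1, k2, p1, p2, k3] as OpenCV has them; the pictures are not rectified), "R" (3x3) and "t" (3): a world point X has camera coordinates R X + t. Camera axes: x right, y down, z forward; pixel columns grow to the right and rows downward; lengths in m; the calibration is good to about 2 mm. A picture is of the moment at which its call begins. get_calibration takes no time and is no camera call.
- bot.job_done(): hands the job in; it is judged then, once.
The state is a dict: "time": time; "joint_pos": joint angles; "qvel": joint speeds; "joint_torque": joint torques, N m; "position": TCP position; "eef_rot": TCP orientation; "force": force on the tool from outside, world axes, zero at the start; "ft_torque": the same for the moment, N m; "width": finger opening in m; "gripper_force": force on a finger pad.
Only numpy, scipy, OpenCV 4.12 (cv2) and the standard library are available. Lean on these libraries where they do the work, as an engineer would, in place of code of your own. Each camera call takes 0.05 s, during which the arm holds its last target. There are 200 camera calls.

## Working session

There is one attempt and no reset: what is moved stays moved. The work goes in short steps, Python scripts to look and compute and a shell command to move; the robot and the scene stay as the last step left them, time stands still between calls to the robot, and variables do not carry over. Pictures are saved under pics/ and viewed, at most 14 in all, crops included, and the job is handed in when it is done.

```bash
ls; mkdir -p pics
python3 - <<'E'
from plant import bot
import cv2,numpy as np
for n in("top","scene"):
    im,d=bot.get_image(n); cv2.imwrite(f"pics/{n}0.png",im[:,:,::-1]); np.savez(f"{n}0.npz",im=im,d=d)
    c=bot.get_calibration(n); print(n,c)
s=bot.read_state(); print(s, bot.grasp_offset)
E
```

```text
pics
top {'vfov': 50.429629491071154, 'cx': 273.60082493462284, 'cy': 206.1027867331388, 'dist_coeffs': array([-0.03074998,  0.        ,  0.        ,  0.        ,  0.        ]), 'R': array([[ 0.02310453, -0.99943359, -0.02446783],
       [-0.99338829, -0.02019804, -0.11301214],
       [ 0.11245393,  0.02691715, -0.99329229]]), 't': array([0.01133682, 0.51550262, 0.76688   ])}
scene {'vfov': 51.074791228200674, 'cx': 284.6617190078312, 'cy': 198.9537025725731, 'dist_coeffs': array([-0.00671469,  0.        ,  0.        ,  0.        ,  0.        ]), 'R': array([[-0.01458829,  0.99989247,  0.0014937 ],
       [ 0.85648993,  0.01326689, -0.51599321],
       [-0.51595755, -0.00624812, -0.85659137]]), 't': array([ 0.00894048, -0.42877276,  1.2186085 ])}
{'time': 0.1, 'joint_pos': array([ 1.09535345e+00,  3.51182897e-01,  1.65231755e+00,  3.16061652e-05,
        1.13912624e+00, -8.46040358e-02]), 'qvel': array([-0.00131707, -0.00085599, -0.00058123, -0.00123305,  0.00112679,
       -0.00024166]), 'joint_torque': array([ 7.27475363e-04, -4.98023236e+01, -2.85713714e+01,  6.99991104e-02,
        2.37474649e-02, -6.15619001e-05]), 'position': array([0.20936486, 0.50827136, 0.21817115]), 'eef_rot': array([ 1.94184459e-01,  9.80964897e-01, -4.92912342e-04, -1.56683216e-04]), 'force': array([-1.057786  ,  0.14359197,  0.22220021]), 'ft_torque': array([0.01324954, 0.00458504, 0.06288206]), 'gripper_force': 0.0, 'width': 0.09311964648606222} 0.0188
```

View pics/top0.png

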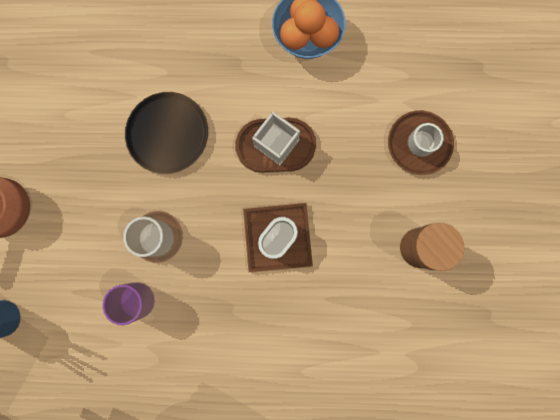

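View pics/scene0.png

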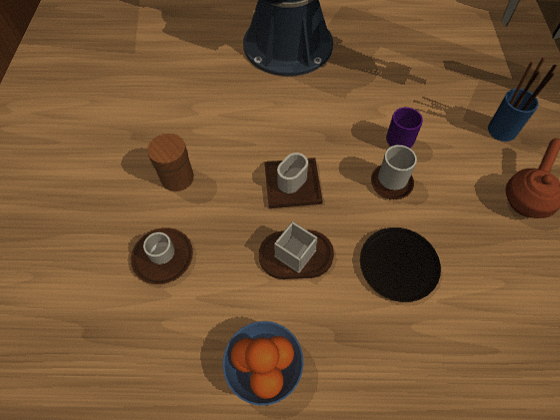

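The pictures show the following in the top view. The tall white cup (144,237) is on the small round saucer and the small cup (428,139) is on the large round saucer. The square cup (277,138) is on the oval saucer and the oval cup (278,238) is on the square saucer. The tray is at (167,133), the caddy at (440,247), and the oranges bowl at (309,25) is not needed.

What could be mistaken:
- **cup_tall:** white at (144,237) or purple at (123,305). I choose the white one.
- **cup_small:** the tall cup is also round and white. I choose (428,139), the smaller one.
- **Saucers:** the large round saucer is (421,143), the small round one is under the tall cup, and the black tray (167,133) is not a saucer.

```bash
cat > h.py <<'E'
import numpy as np,cv2
from plant import bot
def cal(n):
    c=bot.get_calibration(n); f=210/np.tan(np.radians(c["vfov"]/2))
    return np.array([[f,0,c["cx"]],[0,f,c["cy"]],[0,0,1]]),np.array(c["dist_coeffs"]),np.array(c["R"]),np.array(c["t"])
def rays(n,px):
    K,D,R,t=cal(n); u=cv2.undistortPoints(np.float64(px).reshape(-1,1,2),K,D)[:,0]
    return np.c_[u,np.ones(len(u))]@R, -R.T@t      # world dirs (unit cam depth), centre
def plane(n,px,z):
    r,o=rays(n,px); return (o+r*((z-o[2])/r[:,2])[:,None])[:,:2]
def cloud(n,d):
    v,u=np.mgrid[:420,:560]; r,o=rays(n,np.c_[u.ravel(),v.ravel()])
    P=(o+r*d.reshape(-1,1)); P[d.ravel()==0]=np.nan; return P.reshape(420,560,3)
def proj(n,X):
    K,D,R,t=cal(n); return cv2.projectPoints(np.float64(X).reshape(-1,1,3),cv2.Rodrigues(R)[0],t,K,D)[0][:,0]
def snap(n): return bot.get_image(n)
def rect(p):  # centre, size, angle deg of long side, in mm
    (c,s,a)=cv2.minAreaRect(np.float32(p*1000).reshape(-1,1,2))
    if s[0]<s[1]: s=s[::-1]; a+=90
    ci=cv2.minEnclosingCircle(np.float32(p*1000).reshape(-1,1,2))
    return "rect c(%.1f %.1f) s(%.1f %.1f) a%.1f | circ c(%.1f %.1f) d%.1f n%d"%(*c,*s,(a+90)%180-90,*ci[0],2*ci[1],len(p))
E
python3 - <<'E'
from h import *
cups=dict(tall=(144,237,.094),small=(428,139,.058),square=(277,138,.074),oval=(278,238,.066))
sau=dict(small_s=(152,237),large_s=(421,143),oval_s=(276,146),square_s=(278,238),tray=(167,133))
T=np.load("top0.npz");P={"top":cloud("top",T["d"])}
S=np.load("scene0.npz");P["scene"]=cloud("scene",S["d"])
im={"top":T["im"],"scene":S["im"]}
for k in P: 
    q=P[k]; print(k,"table z spread",np.nanpercentile(q[200:260,200:240,2],[5,50,95]))
for k,(u,v,z) in cups.items():
    c=plane("top",[(u,v)],z)[0]
    for n in P:
        q=P[n].reshape(-1,3); hsv=cv2.cvtColor(im[n],cv2.COLOR_RGB2HSV).reshape(-1,3)
        near=np.hypot(*(q[:,:2]-c).T)<.06
        m=near&(abs(q[:,2]-z)<.005); print(k,n,rect(q[m,:2]),"zmax %.3f"%np.nanpercentile(q[near,2],98))
for k,(u,v) in sau.items():
    c=plane("top",[(u,v)],.013)[0]
    for n in P:
        q=P[n].reshape(-1,3); near=np.hypot(*(q[:,:2]-c).T)<.095
        val=im[n].max(2).ravel()
        m=near&(abs(q[:,2]-.013)<.0045); 
        g=np.zeros((420*560),np.uint8); g[m]=255; g=g.reshape(420,560)
        print(k,n,rect(q[m,:2]))
    # colour route: dark blob contour cast on z=.013
    b=((im["top"].max(2)<115)*255).astype(np.uint8)
    cs,_=cv2.findContours(b,cv2.RETR_EXTERNAL,cv2.CHAIN_APPROX_NONE)
    for cc in cs:
        if cv2.contourArea(cc)>300 and cv2.pointPolygonTest(cv2.convexHull(cc),(u,v),False)>0: print("   blob",rect(plane("top",cc.reshape(-1,2),.013)))
hs=cv2.cvtColor(T["im"],cv2.COLOR_RGB2HSV)
for p in [(440,247),(123,305),(150,290),(400,143),(240,146),(250,262)]: print(p,P["top"][p[1],p[0]].round(3),T["im"][p[1],p[0]])
I=T["im"]; a=I[180:300,90:210]; b=I[90:210,365:485]
cv2.imwrite("pics/crop.png",cv2.resize(np.hstack([a,b]),None,fx=3.3,fy=3.3,interpolation=2)[:,:,::-1])
E
```

```text
top table z spread [-0.00268446 -0.00037836  0.00201431]
scene table z spread [-0.00142883  0.00094569  0.00328464]
tall top rect c(453.7 234.9) s(63.0 62.9) a-69.2 | circ c(453.2 235.1) d65.2 n314 zmax 0.094
tall scene rect c(453.3 234.8) s(65.2 64.4) a-44.5 | circ c(453.3 234.5) d67.0 n239 zmax 0.095
small top rect c(638.5 -244.6) s(51.5 49.3) a-14.6 | circ c(638.5 -245.0) d52.6 n224 zmax 0.058
small scene rect c(639.1 -245.0) s(51.1 50.5) a28.0 | circ c(638.6 -245.8) d53.5 n207 zmax 0.059
square top rect c(634.2 20.9) s(60.7 60.5) a-35.7 | circ c(633.7 20.9) d81.7 n383 zmax 0.075
square scene rect c(634.2 20.7) s(62.0 60.7) a-35.2 | circ c(635.4 21.0) d82.8 n343 zmax 0.076
oval top rect c(457.5 14.3) s(73.8 50.2) a-37.6 | circ c(457.0 13.7) d73.9 n345 zmax 0.066
oval scene rect c(457.6 13.5) s(73.8 51.4) a-40.1 | circ c(458.2 14.5) d75.3 n276 zmax 0.068
small_s top rect c(433.0 226.7) s(141.3 75.7) a-0.3 | circ c(433.0 238.4) d141.3 n682
small_s scene rect c(464.2 231.9) s(93.9 76.9) a69.7 | circ c(457.0 234.1) d95.3 n285
large_s top rect c(641.7 -245.2) s(122.1 121.0) a-44.8 | ci
[... 544 characters left out ...]
n1228
square_s scene rect c(460.6 14.5) s(118.8 116.2) a6.8 | circ c(460.3 14.3) d163.0 n716
   blob rect c(460.7 14.5) s(114.2 114.1) a-83.5 | circ c(461.3 14.2) d157.0 n243
tray top rect c(652.5 228.1) s(157.2 156.3) a3.5 | circ c(652.7 228.3) d159.8 n1149
tray scene rect c(651.8 228.0) s(158.0 157.6) a-67.4 | circ c(651.3 227.7) d160.5 n1423
   blob rect c(653.0 227.8) s(156.2 155.7) a-42.9 | circ c(652.7 227.9) d158.1 n231
(440, 247) [ 0.446 -0.243  0.112] [177 128  87]
(123, 305) [0.332 0.29  0.015] [105  70 102]
(150, 290) [0.361 0.239 0.025] [106  80  79]
(400, 143) [ 0.641 -0.21   0.005] [99 64 43]
(240, 146) [0.63  0.089 0.006] [80 55 38]
(250, 262) [0.415 0.063 0.014] [100  68  47]
```

View pics/crop.png

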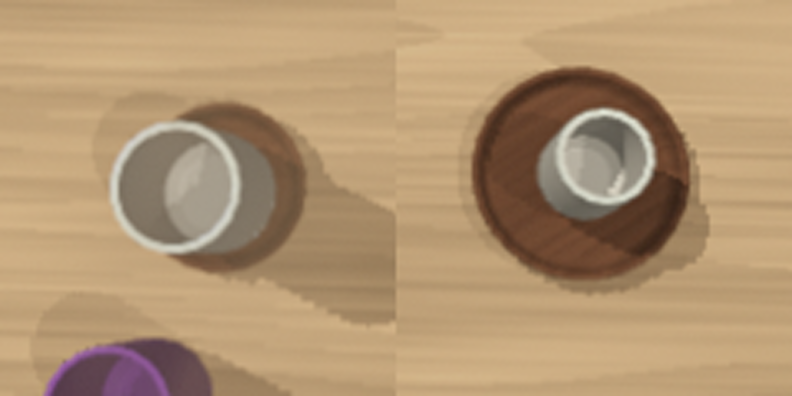

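The crop confirms the choice: on the left is the white tall cup on the small saucer with the purple one below, on the right the small cup on the large saucer. The sizes and heights I measured match the ones given, so I start moving.

```bash
cat > p.py <<'E'
# usage: p.py x,y,z,ang ...  (mm, deg of closing axis): shift for each call, chained from the measured pose
import sys,numpy as np
from scipy.spatial.transform import Rotation as Ro
from plant import bot
s=bot.read_state(); R=Ro.from_quat(s["eef_rot"]).as_matrix(); p=np.array(s["position"])*1000
a=np.degrees(np.arctan2(R[1,1],R[0,1])); print("t %.1f p %s ang %.1f tilt %.1f w %.1f f %.1f F %s"%(s["time"],p.round(1),a,np.degrees(np.arccos(-R[2,2])),s["width"]*1e3,s["gripper_force"],s["force"].round(1)))
for w in sys.argv[1:]:
    x,y,z,b=map(float,w.split(",")); d=np.array([x,y,z])-p
    c,sn=np.cos(np.radians(a)),np.sin(np.radians(a))
    roll=-((b-a+180)%360-180)
    print(w,"-> tx %.2f ty %.2f tz %.2f roll %.1f"%((d[0]*sn-d[1]*c)*-.1,(d[0]*c+d[1]*sn)*.1,-d[2]*.1,roll))
    p=np.array([x,y,z]); a=b
E
sed -n 1,3p p.py >/dev/null; python3 p.py 453.3,234.7,150,67 453.3,234.7,41,67 453.3,234.7,160,67 652,228,160,67 652,228,41.5,67 652,228,160,67
```

```text
t 0.1 p [209.4 508.3 218.2] ang 67.6 tilt 0.1 w 93.1 f 0.0 F [-1.1  0.1  0.2]
453.3,234.7,150,67 -> tx -32.98 ty -16.00 tz 6.82 roll 0.6
453.3,234.7,41,67 -> tx -0.00 ty 0.00 tz 10.90 roll -0.0
453.3,234.7,160,67 -> tx -0.00 ty 0.00 tz -11.90 roll -0.0
652,228,160,67 -> tx -18.55 ty 7.15 tz -0.00 roll -0.0
652,228,41.5,67 -> tx -0.00 ty 0.00 tz 11.85 roll -0.0
652,228,160,67 -> tx -0.00 ty 0.00 tz -11.85 roll -0.0
```

```bash
python3 -m crank '[[[-4,-2,0,0,-1],[-10,-5,0,0,-1],[-16,-8,0,0,-1],[-21,-10,1,0,-1],[-25,-12,2,0,-1]]]' 25 ; python3 -m crank '[[[-4,-2,2,0,-1],[-7,-3.5,4.5,0,-1],[-8,-4,4.8,0.6,-1],[-8,-4,4.8,0.6,-1],[-8,-4,4.8,0.6,-1]]]'; python3 p.py 453.3,234.7,41,67
```

```text
time: 0.72
position: [0.3963, 0.3005, 0.1984]
eef_rot: [0.195, 0.981, 0.0, 0.0]
force: [0.2, 1.1, -0.1]
width: 0.0932
gripper_force: 0.0
time: 1.35
position: [0.4534, 0.2358, 0.1514]
eef_rot: [0.199, 0.98, 0.0, 0.0]
force: [0.2, 0.1, -0.0]
width: 0.0932
gripper_force: 0.0
t 1.4 p [453.4 235.8 151.4] ang 67.1 tilt 0.1 w 93.2 f 0.0 F [ 0.2  0.1 -0. ]
453.3,234.7,41,67 -> tx -0.04 ty -0.11 tz 11.04 roll 0.1
```

Precise tracking. I descend, grip and lift a little.

```bash
python3 -m crank '[[[0,-0.1,4,0,-1],[0,-0.1,8,0,-1],[0,-0.1,10.5,0,-1],[0,-0.1,11,0,-1],[0,-0.1,11,0,-1]]]'; python3 -m crank '[[[0,0,0,0,1],[0,0,0,0,1],[0,0,0,0,1],[0,0,0,0,1],[0,0,0,0,1]]]' 25; python3 -m crank '[[[0,0,0,0,1],[0,0,0,0,1],[0,0,-0.5,0,1],[0,0,-1.5,0,1],[0,0,-2.5,0,1]]]'; python3 p.py 453.3,234.7,160,67 652,228,160,67 652,228,42,67
```

```text
time: 1.98
position: [0.4535, 0.2346, 0.0415]
eef_rot: [0.199, 0.98, 0.0, 0.0]
force: [-0.4, 0.4, 0.5]
width: 0.0928
gripper_force: 0.0
time: 2.6
position: [0.4536, 0.2341, 0.041]
eef_rot: [0.199, 0.98, 0.0, 0.0]
force: [0.3, 0.0, 5.2]
width: 0.0648
gripper_force: 24.8
time: 3.22
position: [0.4532, 0.2339, 0.0663]
eef_rot: [0.199, 0.98, -0.0, -0.0]
force: [-0.3, 0.5, -1.5]
width: 0.0648
gripper_force: 24.8
t 3.2 p [453.2 233.9  66.3] ang 67.0 tilt 0.0 w 64.8 f 24.8 F [-0.3  0.5 -1.5]
453.3,234.7,160,67 -> tx 0.02 ty 0.08 tz -9.37 roll 0.0
652,228,160,67 -> tx -18.55 ty 7.15 tz -0.00 roll -0.0
652,228,42,67 -> tx -0.00 ty 0.00 tz 11.80 roll -0.0
```

```bash
python3 -m crank '[[[0,0,-2,0,1],[0,0,-5,0,1],[0,0,-7,0,1],[-2,0.8,-8,0,1],[-5,2,-8,0,1]]]'; python3 -m crank '[[[-4,1.5,0,0,1],[-8,3,0,0,1],[-11.5,4.4,0,0,1],[-13,5,0,0,1],[-13.5,5.15,0,0,1]]]';  python3 -m crank '[[[0,0,0,0,1],[0,0,2.5,0,1],[0,0,5.5,0,1],[0,0,7.5,0,1],[0,0,8.5,0,1]]]'; python3 p.py 652,228,42,67
```

```text
time: 3.85
position: [0.5078, 0.2331, 0.1474]
eef_rot: [0.199, 0.98, 0.0, 0.001]
force: [0.2, -0.2, -1.4]
width: 0.0647
gripper_force: 24.8
time: 4.47
position: [0.6519, 0.2273, 0.1457]
eef_rot: [0.199, 0.98, -0.0, -0.0]
force: [0.1, 0.1, -2.5]
width: 0.0647
gripper_force: 24.8
time: 5.1
position: [0.6509, 0.2276, 0.0599]
eef_rot: [0.199, 0.98, -0.0, -0.0]
force: [0.2, -0.3, -2.0]
width: 0.065
gripper_force: 24.8
t 5.1 p [650.9 227.6  59.9] ang 67.0 tilt 0.1 w 65.0 f 24.8 F [ 0.2 -0.3 -2. ]
652,228,42,67 -> tx -0.08 ty 0.08 tz 1.79 roll 0.0
```

```bash
python3 -m crank '[[[0,0,1,0,1],[0,0,1.6,0,1],[0,0,1.8,0,1],[0,0,1.85,0,1],[0,0,1.85,0,1]]]'; python3 p.py; python3 -m crank '[[[0,0,0,0,-1],[0,0,0,0,-1],[0,0,0,0,-1],[0,0,0,0,-1],[0,0,-1,0,-1]]]' ;  python3 -m crank '[[[0,0,-3,0,-1],[0,0,-7,0,-1],[0,0,-9,0,-1],[0,0,-9,0,-1],[0,0,-9,0,-1]]]' ; python3 p.py 638.6,-245,142,67 638.6,-245,23,67
```

```text
time: 5.72
position: [0.6517, 0.2276, 0.0425]
eef_rot: [0.199, 0.98, 0.0, 0.0]
force: [0.2, 0.1, -2.1]
width: 0.0643
gripper_force: 24.8
t 5.7 p [651.7 227.6  42.5] ang 67.0 tilt 0.0 w 64.3 f 24.8 F [ 0.2  0.1 -2.1]
time: 6.35
position: [0.651, 0.2274, 0.0518]
eef_rot: [0.199, 0.98, -0.0, -0.001]
force: [0.1, 0.2, 0.3]
width: 0.0929
gripper_force: 0.0
time: 6.98
position: [0.6508, 0.2273, 0.1405]
eef_rot: [0.199, 0.98, -0.001, -0.001]
force: [-0.9, -0.5, 0.0]
width: 0.0928
gripper_force: 0.0
t 7.0 p [650.8 227.3 140.5] ang 67.0 tilt 0.1 w 92.8 f 0.0 F [-0.9 -0.5  0. ]
638.6,-245,142,67 -> tx -17.33 ty -43.96 tz -0.15 roll 0.0
638.6,-245,23,67 -> tx -0.00 ty 0.00 tz 11.90 roll -0.0
```

```bash
python3 -m crank '[[[-1.2,-3,0,0,-1],[-3.2,-8,0,0,-1],[-5.2,-13,0,0,-1],[-7.2,-18,0,0,-1],[-9.2,-23.2,0,0,-1]]]';  python3 -m crank '[[[-2,-5.2,0,0,-1],[-4,-10.4,0,0,-1],[-6.4,-16.5,0,0,-1],[-7.6,-19.5,0,0,-1],[-8.1,-20.8,0,0,-1]]]' ; python3 -m crank '[[[0,0,0,0,-1],[0,0,3,0,-1],[0,0,6,0,-1],[0,0,8.5,0,-1],[0,0,8.5,0,-1]]]' ;  python3 p.py 638.6,-245,23,67
```

```text
time: 7.6
position: [0.6447, -0.0235, 0.1405]
eef_rot: [0.199, 0.98, -0.0, -0.001]
force: [0.3, -0.3, -0.2]
width: 0.0927
gripper_force: 0.0
time: 8.22
position: [0.638, -0.2466, 0.1404]
eef_rot: [0.2, 0.98, 0.0, -0.001]
force: [0.5, -0.1, -0.4]
width: 0.0931
gripper_force: 0.0
time: 8.85
position: [0.6381, -0.2428, 0.0552]
eef_rot: [0.198, 0.98, 0.001, -0.002]
force: [0.4, 0.4, 0.5]
width: 0.0929
gripper_force: 0.0
t 8.8 p [ 638.1 -242.8   55.2] ang 67.1 tilt 0.2 w 92.9 f 0.0 F [0.4 0.4 0.5]
638.6,-245,23,67 -> tx -0.14 ty -0.18 tz 3.22 roll 0.1
```

Run:
```python
from h import *
im,d=snap("scene"); cv2.imwrite("pics/s1.png",im[:,:,::-1])
q=cloud("scene",d).reshape(-1,3); m=(np.hypot(*(q[:,:2]-[.652,.2277]).T)<.06)&(abs(q[:,2]-.094)<.006); print(rect(q[m,:2]))
```

```text
rect c(650.9 227.0) s(65.1 64.6) a83.5 | circ c(650.5 227.4) d67.0 n320
```

View pics/s1.png

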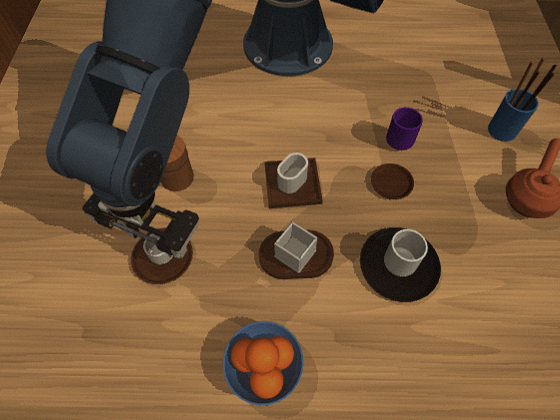

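The tall cup stands on the tray at (406,252). The small saucer is empty at (393,181), and the fingers straddle the small cup at (160,250).

```bash
python3 -m crank '[[[-0.1,-0.2,1.5,0,-1],[-0.1,-0.2,2.8,0,-1],[-0.1,-0.2,3.2,0,-1],[-0.1,-0.2,3.2,0,-1],[-0.1,-0.2,3.2,0,-1]]]'; python3 -m crank '[[[0,0,0,0,1],[0,0,0,0,1],[0,0,0,0,1],[0,0,0,0,1],[0,0,0,0,1]]]' 25; python3 p.py; python3 -m crank '[[[0,0,0,0,1],[0,0,0,0,1],[0,0,-1,0,1],[0,0,-4,0,1],[0,0,-7,0,1]]]'; python3 -m crank '[[[0,0,-2,0,1],[0,0,-4,0,1],[0,0,-5,0,1],[0,0,-5,0,1],[0,0,-5,0,1]]]'
python3 - <<'E'
from h import *
for n in("top","scene"):
    im,d=snap(n); q=cloud(n,d).reshape(-1,3)
    for nm,c,z,r in [("small_s",[.457,.234],.013,.06),("large_s",[.6415,-.246],.013,.075)]:
        m=(np.hypot(*(q[:,:2]-c).T)<r)&(abs(q[:,2]-z)<.0045); print(n,nm,rect(q[m,:2]))
E
python3 p.py 457,234.1,143,67 457,234.1,23,67
```

```text
time: 9.52
position: [0.6392, -0.2474, 0.0255]
eef_rot: [0.199, 0.98, -0.0, 0.0]
force: [0.7, -0.1, 0.7]
width: 0.0926
gripper_force: 0.0
time: 10.15
position: [0.6391, -0.2473, 0.0252]
eef_rot: [0.199, 0.98, 0.0, 0.0]
force: [-0.1, 1.4, 0.5]
width: 0.0522
gripper_force: 25.0
t 10.2 p [ 639.1 -247.3   25.2] ang 67.0 tilt 0.0 w 52.2 f 25.0 F [-0.1  1.4  0.5]
time: 10.78
position: [0.639, -0.2474, 0.0964]
eef_rot: [0.199, 0.98, -0.0, -0.0]
force: [0.6, -0.4, -0.9]
width: 0.0524
gripper_force: 25.0
time: 11.4
position: [0.6386, -0.2471, 0.1441]
eef_rot: [0.199, 0.98, 0.0, -0.001]
force: [-0.0, -1.0, -1.8]
width: 0.0525
gripper_force: 25.0
top small_s rect c(461.8 235.3) s(92.7 84.8) a-84.5 | circ c(457.8 234.4) d94.4 n496
top large_s rect c(637.2 -240.6) s(120.9 108.7) a45.4 | circ c(642.2 -244.9) d123.8 n574
scene small_s rect c(457.1 234.7) s(93.6 93.1) a-3.2 | circ c(456.2 234.8) d95.6 n517
scene large_s rect c(643.5 -245.1) s(122.2 117.4) a-63.3 | circ c(641.9 -246.3) d123.9 n868
t 11.5 p [ 638.7 -247.1  144.1] ang 67.0 tilt 0.1 w 52.1 f 25.0 F [-0.6 -0.1 -1.4]
457,234.1,143,67 -> tx 35.52 ty 37.21 tz 0.11 roll 0.0
457,234.1,23,67 -> tx -0.00 ty 0.00 tz 12.00 roll -0.0
```

```bash
python3 -m crank '[[[1.5,1.5,0,0,1],[4,4.2,0,0,1],[7.3,7.6,0,0,1],[10.6,11.1,0,0,1],[14,14.7,0,0,1]]]'; python3 -m crank '[[[3.4,3.5,0,0,1],[6.8,7.1,0,0,1],[10.2,10.7,0,0,1],[13.6,14.2,0,0,1],[16.5,17.2,0,0,1]]]'; python3 -m crank '[[[3,3.2,0,0,1],[4.5,4.7,0,0,1],[4.9,5.3,0,0,1],[4.9,5.3,0,0,1],[4.9,5.3,2,0,1]]]' ; python3 p.py 458,234,25,67
```

```text
time: 12.12
position: [0.5667, -0.056, 0.1447]
eef_rot: [0.199, 0.98, 0.0, -0.0]
force: [0.3, 0.7, -0.8]
width: 0.0522
gripper_force: 25.0
time: 12.75
position: [0.4819, 0.167, 0.1449]
eef_rot: [0.199, 0.98, -0.0, -0.0]
force: [-0.4, -0.1, -0.6]
width: 0.0522
gripper_force: 25.0
time: 13.38
position: [0.4597, 0.2329, 0.1258]
eef_rot: [0.2, 0.98, 0.001, 0.001]
force: [0.7, 0.1, -1.8]
width: 0.0525
gripper_force: 25.0
t 13.4 p [459.7 232.9 125.8] ang 67.0 tilt 0.2 w 52.5 f 25.0 F [ 0.7  0.1 -1.8]
458,234,25,67 -> tx 0.20 ty 0.03 tz 10.08 roll -0.0
```

```bash
python3 -m crank '[[[0.2,0,2,0,1],[0.2,0,4.5,0,1],[0.2,0,7,0,1],[0.2,0,8.5,0,1],[0.2,0,8.5,0,1]]]'; python3 p.py 458,234,25.5,67
```

```text
time: 14.0
position: [0.4564, 0.2335, 0.0395]
eef_rot: [0.2, 0.98, -0.0, -0.001]
force: [0.4, -0.1, -1.1]
width: 0.0524
gripper_force: 25.0
t 14.0 p [456.4 233.5  39.5] ang 67.0 tilt 0.1 w 52.4 f 25.0 F [ 0.4 -0.1 -1.1]
458,234,25.5,67 -> tx -0.12 ty 0.10 tz 1.40 roll -0.0
```

```bash
python3 -m crank '[[[-0.1,0.1,0.7,0,1],[-0.1,0.1,1.2,0,1],[-0.1,0.1,1.4,0,1],[-0.1,0.1,1.45,0,1],[-0.1,0.1,1.45,0,1]]]'; python3 p.py; python3 -m crank '[[[0,0,0,0,-1],[0,0,0,0,-1],[0,0,0,0,-1],[0,0,0,0,-1],[0,0,-1,0,-1]]]' ;  python3 -m crank '[[[0,0,-3,0,-1],[0,0,-7,0,-1],[0,0,-11.5,0,-1],[0,0,-11.5,0,-1],[0,0,-11.5,0,-1]]]' ; python3 p.py 651,227.3,150,67 651,227.3,41.5,67
```

```text
time: 14.62
position: [0.458, 0.2348, 0.0258]
eef_rot: [0.199, 0.98, 0.0, 0.0]
force: [-0.3, -0.2, -1.5]
width: 0.0523
gripper_force: 25.0
t 14.6 p [458.  234.8  25.8] ang 67.0 tilt 0.0 w 52.3 f 25.0 F [-0.3 -0.2 -1.5]
time: 15.25
position: [0.4575, 0.2345, 0.0355]
eef_rot: [0.199, 0.98, -0.0, -0.001]
force: [0.2, -0.5, 0.4]
width: 0.0926
gripper_force: 0.0
time: 15.88
position: [0.4575, 0.2345, 0.1503]
eef_rot: [0.199, 0.98, -0.0, -0.0]
force: [-0.3, 0.2, -0.1]
width: 0.093
gripper_force: 0.0
t 15.9 p [457.5 234.5 150.3] ang 67.0 tilt 0.0 w 93.0 f 0.0 F [-0.3  0.2 -0.1]
651,227.3,150,67 -> tx -18.09 ty 6.89 tz 0.03 roll 0.0
651,227.3,41.5,67 -> tx -0.00 ty 0.00 tz 10.85 roll -0.0
```

Now the tall cup, from the tray.

```bash
python3 -m crank '[[[-3,1.1,0,0,-1],[-8,3,0,0,-1],[-13,5,0,0,-1],[-17,6.5,0,0,-1],[-18.1,6.9,0,0,-1]]]'; python3 -m crank '[[[0,0,0,0,-1],[0,0,0,0,-1],[0,0,4,0,-1],[0,0,7,0,-1],[0,0,7,0,-1]]]'; python3 p.py 651,227.3,41.5,67
```

```text
time: 16.5
position: [0.6524, 0.2268, 0.1482]
eef_rot: [0.2, 0.98, -0.001, -0.001]
force: [-0.7, -1.1, 0.2]
width: 0.0929
gripper_force: 0.0
time: 17.12
position: [0.6494, 0.2275, 0.0789]
eef_rot: [0.199, 0.98, -0.001, -0.002]
force: [-1.2, -0.1, -0.9]
width: 0.0932
gripper_force: 0.0
t 17.1 p [649.4 227.5  78.9] ang 67.0 tilt 0.2 w 93.2 f 0.0 F [-1.2 -0.1 -0.9]
651,227.3,41.5,67 -> tx -0.15 ty 0.04 tz 3.74 roll 0.0
```

```bash
python3 -m crank '[[[-0.1,0,1.5,0,-1],[-0.1,0,3.2,0,-1],[-0.1,0,3.7,0,-1],[-0.1,0,3.7,0,-1],[-0.1,0,3.7,0,-1]]]'; python3 -m crank '[[[0,0,0,0,1],[0,0,0,0,1],[0,0,0,0,1],[0,0,0,0,1],[0,0,0,0,1]]]' 25; python3 p.py; python3 -m crank '[[[0,0,0,0,1],[0,0,0,0,1],[0,0,-1,0,1],[0,0,-4,0,1],[0,0,-7,0,1]]]'; python3 -m crank '[[[0,0,-2,0,1],[0,0,-4,0,1],[0,0,-5,0,1],[0,0,-5,0,1],[0,0,-5,0,1]]]'; python3 p.py 641.8,-246,160,67
```

```text
time: 17.75
position: [0.6527, 0.2272, 0.0442]
eef_rot: [0.199, 0.98, 0.0, 0.0]
force: [-0.1, -0.9, -0.2]
width: 0.0928
gripper_force: 0.0
time: 18.38
position: [0.6525, 0.2272, 0.0437]
eef_rot: [0.199, 0.98, 0.0, 0.0]
force: [0.4, 0.5, 0.8]
width: 0.0646
gripper_force: 25.0
t 18.4 p [652.5 227.2  43.7] ang 67.0 tilt 0.0 w 64.6 f 25.0 F [0.4 0.5 0.8]
time: 19.0
position: [0.6522, 0.2271, 0.1147]
eef_rot: [0.199, 0.98, -0.0, -0.0]
force: [-0.2, 0.5, -1.7]
width: 0.0648
gripper_force: 25.0
time: 19.62
position: [0.652, 0.227, 0.1626]
eef_rot: [0.199, 0.98, -0.0, -0.001]
force: [0.2, -1.2, -2.3]
width: 0.0645
gripper_force: 25.0
t 19.6 p [652.  227.  162.6] ang 67.0 tilt 0.1 w 64.5 f 25.0 F [ 0.2 -1.2 -2.3]
641.8,-246,160,67 -> tx -17.54 ty -43.94 tz 0.26 roll 0.0
```

```bash
python3 -m crank '[[[-1.2,-3,0,0,1],[-3,-7.5,0,0,1],[-5,-12.5,0,0,1],[-7,-17.5,0,0,1],[-9,-22.5,0,0,1]]]';  python3 -m crank '[[[-2,-5,0,0,1],[-4,-10,0,0,1],[-6.4,-16,0,0,1],[-8,-19.8,0,0,1],[-8.6,-21.3,0,0,1]]]' ; python3 -m crank '[[[0,0,0,0,1],[0,0,3,0,1],[0,0,6,0,1],[0,0,8.5,0,1],[0,0,9.5,0,1]]]' ; python3 -m crank '[[[0,0,0,0,1],[0,0,0,0,1],[0,0,0,0,1]]]' ; python3 p.py 643.2,-246.6,44.2,67
```

```text
time: 20.25
position: [0.6468, -0.0168, 0.1628]
eef_rot: [0.199, 0.98, -0.0, -0.001]
force: [0.5, 0.2, -1.7]
width: 0.0643
gripper_force: 25.0
time: 20.88
position: [0.6426, -0.247, 0.1625]
eef_rot: [0.2, 0.98, 0.0, -0.001]
force: [-0.5, -0.3, -2.6]
width: 0.0642
gripper_force: 25.0
time: 21.5
position: [0.643, -0.2426, 0.0671]
eef_rot: [0.198, 0.98, 0.0, -0.001]
force: [0.2, 0.3, -1.1]
width: 0.0645
gripper_force: 25.0
time: 21.88
position: [0.6438, -0.2449, 0.0697]
eef_rot: [0.199, 0.98, -0.0, 0.001]
force: [0.3, -0.0, -1.8]
width: 0.0648
gripper_force: 25.0
t 21.9 p [ 643.8 -244.9   69.7] ang 67.0 tilt 0.1 w 64.8 f 25.0 F [ 0.3 -0.  -1.8]
643.2,-246.6,44.2,67 -> tx -0.01 ty -0.18 tz 2.55 roll 0.0
```

```bash
python3 -m crank '[[[0,-0.15,1.2,0,1],[0,-0.15,2,0,1],[0,-0.15,2.4,0,1],[0,-0.15,2.55,0,1],[0,-0.15,2.55,0,1]]]'; python3 p.py 643.2,-246.6,44,67
```

```text
time: 22.5
position: [0.6428, -0.2462, 0.0437]
eef_rot: [0.199, 0.98, -0.0, 0.0]
force: [-2.6, 1.0, 4.7]
width: 0.0643
gripper_force: 25.0
t 22.5 p [ 642.8 -246.2   43.7] ang 67.0 tilt 0.0 w 64.3 f 25.0 F [-2.6  1.   4.7]
643.2,-246.6,44,67 -> tx -0.05 ty -0.02 tz -0.03 roll 0.0
```

```bash
python3 -m crank '[[[0,0,0,0,-1],[0,0,0,0,-1],[0,0,0,0,-1],[0,0,0,0,-1],[0,0,-1,0,-1]]]' ;  python3 -m crank '[[[0,0,-3,0,-1],[0,0,-7,0,-1],[0,0,-10,0,-1],[0,0,-10,0,-1],[0,0,-10,0,-1]]]' ; python3 p.py 634.2,20.8,150,54.5 634.2,20.8,30,54.5
python3 - <<'E'
from h import *
for n in("top","scene"):
    im,d=snap(n); cv2.imwrite(f"pics/{n}2.png",im[:,:,::-1]); q=cloud(n,d).reshape(-1,3)
    for nm,c,z,r in [("small_s",[.457,.234],.013,.06),("small",[.457,.234],.058,.045),("large_s",[.6415,-.246],.013,.075),("tall",[.6415,-.246],.094,.045),("sq",[.634,.0208],.074,.055),("ov",[.4575,.014],.066,.055)]:
        m=(np.hypot(*(q[:,:2]-c).T)<r)&(abs(q[:,2]-z)<.0045); print(n,nm,rect(q[m,:2]))
E
```

```text
time: 23.12
position: [0.6423, -0.246, 0.0528]
eef_rot: [0.199, 0.98, 0.0, -0.001]
force: [0.0, 0.4, -0.8]
width: 0.0932
gripper_force: 0.0
time: 23.75
position: [0.6423, -0.246, 0.1522]
eef_rot: [0.199, 0.98, 0.0, -0.001]
force: [-0.5, -1.1, -0.6]
width: 0.0929
gripper_force: 0.0
t 23.8 p [ 642.3 -246.   152.2] ang 67.0 tilt 0.1 w 92.9 f 0.0 F [-0.5 -1.1 -0.6]
634.2,20.8,150,54.5 -> tx 11.17 ty 24.24 tz 0.22 roll 12.5
634.2,20.8,30,54.5 -> tx -0.00 ty 0.00 tz 12.00 roll -0.0
top small_s rect c(460.0 234.7) s(93.0 87.8) a-88.6 | circ c(457.6 235.0) d94.8 n719
top small rect c(457.6 234.3) s(49.2 48.5) a-87.7 | circ c(457.0 234.7) d51.7 n214
top large_s rect c(637.9 -241.1) s(121.2 110.8) a40.7 | circ c(641.9 -245.0) d123.3 n749
top tall rect c(641.3 -245.9) s(65.3 64.4) a1.0 | circ c(640.7 -246.2) d68.1 n300
top sq rect c(634.1 20.9) s(60.7 60.2) a-35.6 | circ c(633.7 20.8) d82.0 n379
top ov rect c(457.4 14.2) s(73.6 50.4) a-38.5 | circ c(457.0 13.7) d73.9 n337
scene small_s rect c(461.4 232.3) s(93.9 83.7) a65.5 | circ c(456.4 234.9) d95.7 n361
scene small rect c(457.6 233.8) s(51.4 51.0) a-2.1 | circ c(455.8 233.3) d55.3 n169
scene large_s rect c(649.5 -241.9) s(121.7 105.8) a-62.8 | circ c(642.2 -246.2) d123.3 n662
scene tall rect c(649.7 -249.0) s(65.5 47.6) a70.2 | circ c(641.5 -246.3) d67.2 n190
scene sq rect c(634.6 20.4) s(61.3 60.2) a-36.0 | circ c(634.9 20.3) d81.5 n324
scene ov rect c(457.6 13.1) s(73.6 51.5) a-36.9 | circ c(456.2 11.2) d74.8 n274
```

View pics/scene2.png

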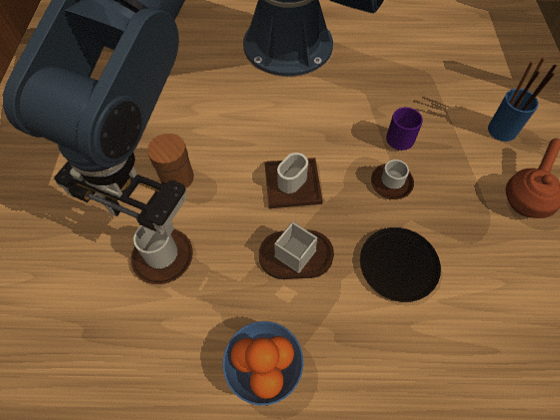

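The tall cup stands on the large saucer (157,250) and the small one on the small saucer (394,177). Both are within about 1 mm of centre. The square cup goes to the tray next.

```bash
python3 -m crank '[[[2,4.3,0,3,-1],[4.5,10,0,8,-1],[7.3,15.8,0,12.5,-1],[9.8,21.3,0,12.5,-1],[11.2,24.2,0,12.5,-1]]]';  python3 -m crank '[[[0,0,0,0,-1],[0,0,0,0,-1],[0,0,3,0,-1],[0,0,6,0,-1],[0,0,6,0,-1]]]' ; python3 p.py 634.2,20.8,31,54.3
```

```text
time: 24.48
position: [0.6334, 0.0233, 0.1521]
eef_rot: [0.304, 0.953, -0.0, -0.001]
force: [0.5, -0.4, 0.1]
width: 0.0936
gripper_force: 0.0
time: 25.1
position: [0.6329, 0.019, 0.091]
eef_rot: [0.306, 0.952, -0.001, -0.002]
force: [0.3, 0.6, 0.3]
width: 0.093
gripper_force: 0.0
t 25.1 p [632.9  19.   91. ] ang 54.4 tilt 0.3 w 93.0 f 0.0 F [0.3 0.6 0.3]
634.2,20.8,31,54.3 -> tx -0.00 ty 0.22 tz 6.00 roll 0.1
```

```bash
python3 -m crank '[[[0,0.1,2.5,0,-1],[0,0.1,5,0,-1],[0,0.1,6,0,-1],[0,0.1,6,0,-1],[0,0.1,6,0,-1]]]'; python3 -m crank '[[[0,0,0,0,1],[0,0,0,0,1],[0,0,0,0,1],[0,0,0,0,1],[0,0,0,0,1]]]' 25; python3 p.py; python3 -m crank '[[[0,0,0,0,1],[0,0,0,0,1],[0,0,-1,0,1],[0,0,-4,0,1],[0,0,-7,0,1]]]'; python3 -m crank '[[[0,0,-2,0,1],[0,0,-3,0,1],[0,0,-4,0,1],[0,0,-4,0,1],[0,0,-4,0,1]]]'; python3 p.py 652,228,142,54.5
```

```text
time: 25.72
position: [0.6355, 0.0209, 0.0344]
eef_rot: [0.305, 0.952, 0.0, 0.001]
force: [0.7, -0.3, -0.7]
width: 0.0932
gripper_force: 0.0
time: 26.35
position: [0.6348, 0.0211, 0.0332]
eef_rot: [0.305, 0.952, -0.0, 0.0]
force: [-1.0, -0.2, -0.4]
width: 0.0601
gripper_force: 25.0
t 26.4 p [634.8  21.1  33.2] ang 54.5 tilt 0.0 w 60.1 f 25.0 F [-1.  -0.2 -0.4]
time: 26.98
position: [0.6345, 0.0212, 0.1042]
eef_rot: [0.305, 0.952, -0.0, -0.0]
force: [0.1, 0.1, -1.9]
width: 0.0596
gripper_force: 25.0
time: 27.6
position: [0.6344, 0.0212, 0.1424]
eef_rot: [0.305, 0.952, -0.0, -0.001]
force: [-0.5, 0.2, -2.1]
width: 0.0594
gripper_force: 25.0
t 27.6 p [634.4  21.2 142.4] ang 54.5 tilt 0.1 w 59.4 f 25.0 F [-0.5  0.2 -2.1]
652,228,142,54.5 -> tx 10.58 ty 17.86 tz 0.04 roll 0.0
```

```bash
python3 -m crank '[[[1.2,2.1,0,0,1],[3.5,6,0,0,1],[6.5,11,0,0,1],[9.5,16,0,0,1],[10.6,17.8,0,0,1]]]';  python3 -m crank '[[[0,0,0,0,1],[0,0,0,0,1],[0,0,3,0,1],[0,0,6.5,0,1],[0,0,9.5,0,1]]]' ; python3 -m crank '[[[0,0,0,0,1],[0,0,0,0,1],[0,0,0,0,1]]]' ;python3 p.py 652,228,33.5,54.5
```

```text
time: 28.22
position: [0.6512, 0.2306, 0.1422]
eef_rot: [0.304, 0.953, -0.0, -0.0]
force: [0.0, -0.5, -1.8]
width: 0.0601
gripper_force: 25.0
time: 28.85
position: [0.6518, 0.2257, 0.047]
eef_rot: [0.306, 0.952, -0.0, -0.0]
force: [-0.4, 0.5, -2.2]
width: 0.0598
gripper_force: 25.0
time: 29.22
position: [0.6527, 0.2275, 0.0499]
eef_rot: [0.305, 0.952, 0.001, 0.001]
force: [0.8, -0.5, -1.8]
width: 0.0597
gripper_force: 25.0
t 29.2 p [652.7 227.5  49.9] ang 54.5 tilt 0.1 w 59.7 f 25.0 F [ 0.8 -0.5 -1.8]
652,228,33.5,54.5 -> tx 0.09 ty 0.00 tz 1.64 roll -0.0
```

```bash
python3 -m crank '[[[0,0,1,0,1],[0,0,1.4,0,1],[0,0,1.6,0,1],[0,0,1.6,0,1],[0,0,1.6,0,1]]]'; python3 p.py; python3 -m crank '[[[0,0,0,0,-1],[0,0,0,0,-1],[0,0,0,0,-1],[0,0,0,0,-1],[0,0,-1,0,-1]]]' ;  python3 -m crank '[[[0,0,-3,0,-1],[0,0,-7,0,-1],[0,0,-9,0,-1],[0,0,-9,0,-1],[0,0,-9,0,-1]]]' ; python3 p.py 457.5,13.9,130,51.8
```

```text
time: 29.85
position: [0.6518, 0.2276, 0.0329]
eef_rot: [0.305, 0.952, -0.0, -0.0]
force: [-2.6, -1.6, 5.9]
width: 0.0598
gripper_force: 25.0
t 29.9 p [651.8 227.6  32.9] ang 54.5 tilt 0.0 w 59.8 f 25.0 F [-2.6 -1.6  5.9]
time: 30.48
position: [0.6513, 0.2275, 0.0418]
eef_rot: [0.305, 0.952, -0.0, -0.001]
force: [0.9, 0.2, -0.3]
width: 0.0927
gripper_force: 0.0
time: 31.1
position: [0.6511, 0.2274, 0.1306]
eef_rot: [0.305, 0.952, -0.001, -0.001]
force: [-0.3, -0.2, -1.1]
width: 0.0931
gripper_force: 0.0
t 31.1 p [651.1 227.4 130.6] ang 54.5 tilt 0.1 w 93.1 f 0.0 F [-0.3 -0.2 -1.1]
457.5,13.9,130,51.8 -> tx 3.37 ty -28.62 tz 0.06 roll 2.7
```

```bash
python3 -m crank '[[[0.5,-4,0,2.8,-1],[1.2,-10,0,2.8,-1],[1.9,-16,0,2.8,-1],[2.6,-22,0,2.8,-1],[3.2,-27,0,2.8,-1]]]';  python3 -m crank '[[[0.1,-1.6,0,0,-1],[0.1,-1.6,0,0,-1],[0.1,-1.6,0,0,-1],[0.1,-1.6,2,0,-1],[0.1,-1.6,4,0,-1]]]' ; python3 -m crank '[[[0,0,0,0,-1],[0,0,0,0,-1],[0,0,0,0,-1]]]' ; python3 p.py 457.5,13.9,27,51.7
```

```text
time: 31.72
position: [0.4666, 0.0251, 0.1309]
eef_rot: [0.328, 0.945, -0.0, -0.001]
force: [0.6, -0.0, 0.4]
width: 0.0931
gripper_force: 0.0
time: 32.35
position: [0.4592, 0.0153, 0.0915]
eef_rot: [0.327, 0.945, 0.0, 0.0]
force: [-0.6, 0.3, 0.2]
width: 0.093
gripper_force: 0.0
time: 32.72
position: [0.4588, 0.0146, 0.0928]
eef_rot: [0.328, 0.945, 0.0, 0.001]
force: [-0.3, -0.8, -0.9]
width: 0.0929
gripper_force: 0.0
t 32.7 p [458.8  14.6  92.8] ang 51.7 tilt 0.1 w 92.9 f 0.0 F [-0.3 -0.8 -0.9]
457.5,13.9,27,51.7 -> tx 0.06 ty -0.14 tz 6.58 roll 0.0
```

```bash
python3 -m crank '[[[0,-0.1,2.5,0,-1],[0,-0.1,5,0,-1],[0,-0.1,6.4,0,-1],[0,-0.1,6.6,0,-1],[0,-0.1,6.6,0,-1]]]'; python3 -m crank '[[[0,0,0,0,1],[0,0,0,0,1],[0,0,0,0,1],[0,0,0,0,1],[0,0,0,0,1]]]' 25; python3 p.py; python3 -m crank '[[[0,0,0,0,1],[0,0,0,0,1],[0,0,-1,0,1],[0,0,-4,0,1],[0,0,-7,0,1]]]'; python3 -m crank '[[[0,0,-2,0,1],[0,0,-4,0,1],[0,0,-4,0,1],[0,0,-4,0,1],[0,0,-4,0,1]]]'
python3 - <<'E'
from h import *
for n in("top","scene"):
    im,d=snap(n); cv2.imwrite(f"pics/{n}3.png",im[:,:,::-1]); q=cloud(n,d).reshape(-1,3)
    for nm,c,z,r in [("oval_s",[.633,.0228],.013,.085),("sq_s",[.4604,.0149],.013,.09),("sq",[.652,.2277],.074,.055)]:
        m=(np.hypot(*(q[:,:2]-c).T)<r)&(abs(q[:,2]-z)<.0045); print(n,nm,rect(q[m,:2]))
E
python3 p.py 633.2,22.8,140,3.8 633.2,22.8,140,3.8
```

```text
time: 33.35
position: [0.4581, 0.0136, 0.0267]
eef_rot: [0.328, 0.945, 0.0, 0.0]
force: [0.3, 0.7, 0.1]
width: 0.0933
gripper_force: 0.0
time: 33.98
position: [0.4577, 0.0136, 0.0262]
eef_rot: [0.328, 0.945, 0.0, 0.0]
force: [-0.1, 0.6, 1.5]
width: 0.0496
gripper_force: 25.0
t 34.0 p [457.7  13.6  26.2] ang 51.7 tilt 0.0 w 49.6 f 25.0 F [-0.1  0.6  1.5]
time: 34.6
position: [0.4574, 0.0136, 0.0973]
eef_rot: [0.328, 0.945, -0.0, -0.0]
force: [0.3, 0.4, -0.7]
width: 0.0501
gripper_force: 25.0
time: 35.22
position: [0.4572, 0.0137, 0.1354]
eef_rot: [0.328, 0.945, -0.0, -0.001]
force: [-0.1, 0.2, -1.5]
width: 0.0496
gripper_force: 25.0
top oval_s rect c(632.7 22.9) s(149.3 101.1) a-86.1 | circ c(633.1 23.0) d150.1 n918
top sq_s rect c(400.1 50.1) s(32.5 5.5) a-88.2 | circ c(401.6 50.2) d32.6 n49
top sq rect c(651.7 226.8) s(60.2 59.8) a-36.4 | circ c(650.9 226.7) d81.3 n371
scene oval_s rect c(632.9 22.8) s(148.4 102.3) a-86.8 | circ c(633.6 22.6) d149.7 n1056
scene sq_s rect c(460.5 14.6) s(118.5 116.2) a6.7 | circ c(459.4 14.4) d164.0 n821
scene sq rect c(651.4 226.7) s(61.7 59.8) a-35.3 | circ c(651.4 225.9) d82.7 n344
t 35.3 p [457.4  13.6 135.5] ang 51.7 tilt 0.1 w 49.9 f 25.0 F [ 0.1  0.8 -1.9]
633.2,22.8,140,3.8 -> tx -13.23 ty 11.61 tz -0.45 roll 47.9
633.2,22.8,140,3.8 -> tx -0.00 ty 0.00 tz -0.00 roll -0.0
```

View pics/scene3.png

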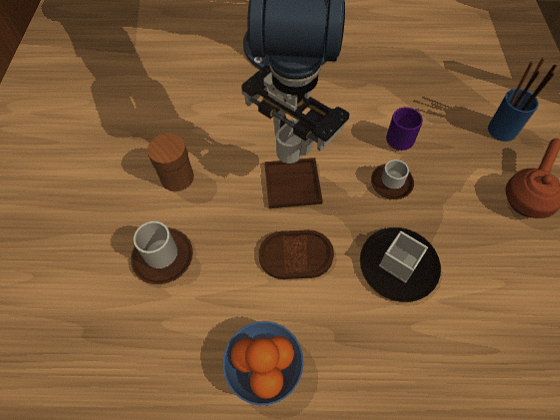

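The oval cup is held at (288,145), its saucer is free at (297,255), and the square cup is parked upright on the tray at (404,256).

```bash
python3 -m crank '[[[-1.5,1.3,-0.2,7,1],[-4.5,4,-0.5,17,1],[-7.5,6.7,-0.5,27,1],[-10.5,9.3,-0.5,37,1],[-12.6,11.1,-0.5,47,1]]]'; python3 p.py 633,22.9,140,3.7
```

```text
time: 35.95
position: [0.6266, 0.0228, 0.1403]
eef_rot: [0.68, 0.734, -0.0, -0.0]
force: [-0.3, -0.2, -1.2]
width: 0.0496
gripper_force: 24.9
t 36.0 p [626.6  22.8 140.3] ang 4.4 tilt 0.0 w 49.6 f 24.9 F [-0.3 -0.2 -1.2]
633,22.9,140,3.7 -> tx -0.04 ty 0.64 tz 0.03 roll 0.7
```

```bash
python3 -m crank '[[[0,0.5,0,0.6,1],[0,0.5,0,0.6,1],[0,0.5,3,0.6,1],[0,0.5,6.5,0.6,1],[0,0.5,9.2,0.6,1]]]';python3 -m crank '[[[0,0,0,0,1],[0,0,0,0,1],[0,0,0,0,1]]]' ; python3 p.py 633,22.9,26.4,3.7
```

```text
time: 36.58
position: [0.6289, 0.0231, 0.048]
eef_rot: [0.68, 0.733, -0.0, -0.001]
force: [0.1, 0.1, -0.8]
width: 0.0499
gripper_force: 25.0
time: 36.95
position: [0.6309, 0.023, 0.0506]
eef_rot: [0.681, 0.732, 0.001, 0.001]
force: [0.4, 0.5, -1.3]
width: 0.0498
gripper_force: 25.0
t 37.0 p [630.9  23.   50.6] ang 4.1 tilt 0.1 w 49.8 f 25.0 F [ 0.4  0.5 -1.3]
633,22.9,26.4,3.7 -> tx -0.03 ty 0.21 tz 2.42 roll 0.4
```

```bash
python3 -m crank '[[[0,0.2,1,0.4,1],[0,0.2,1.7,0.4,1],[0,0.2,1.9,0.4,1],[0,0.2,1.9,0.4,1],[0,0.2,1.9,0.4,1]]]'; python3 p.py 633,22.9,26.4,3.7
```

```text
time: 37.58
position: [0.6324, 0.0232, 0.0303]
eef_rot: [0.684, 0.73, 0.0, 0.0]
force: [0.6, 0.9, -0.7]
width: 0.0501
gripper_force: 25.0
t 37.6 p [632.4  23.2  30.3] ang 3.7 tilt 0.0 w 50.1 f 25.0 F [ 0.6  0.9 -0.7]
633,22.9,26.4,3.7 -> tx -0.04 ty 0.05 tz 0.39 roll 0.0
```

Next I lower it, release, and go to the square cup on the tray.

```bash
python3 -m crank '[[[0,0,0.2,0,1],[0,0,0.35,0,1],[0,0,0.4,0,1],[0,0,0.4,0,1]]]'; python3 p.py; python3 -m crank '[[[0,0,0,0,-1],[0,0,0,0,-1],[0,0,0,0,-1],[0,0,0,0,-1],[0,0,-1,0,-1]]]' ;  python3 -m crank '[[[0,0,-3,0,-1],[0,0,-7,0,-1],[0,0,-10,0,-1],[0,0,-10,0,-1],[0,0,-10,0,-1]]]' ; python3 p.py 651.4,226.8,137,54.2
```

```text
time: 38.08
position: [0.6323, 0.0232, 0.0262]
eef_rot: [0.684, 0.73, -0.0, -0.0]
force: [-1.2, -0.2, 1.2]
width: 0.0498
gripper_force: 25.0
t 38.1 p [632.3  23.2  26.2] ang 3.7 tilt 0.0 w 49.8 f 25.0 F [-1.2 -0.2  1.2]
time: 38.7
position: [0.6319, 0.0232, 0.0359]
eef_rot: [0.684, 0.73, -0.0, -0.001]
force: [0.6, 0.3, -0.0]
width: 0.0917
gripper_force: 0.0
time: 39.33
position: [0.6319, 0.0233, 0.1355]
eef_rot: [0.684, 0.73, -0.0, -0.0]
force: [-0.7, -0.9, -0.5]
width: 0.0929
gripper_force: 0.0
t 39.3 p [631.9  23.3 135.5] ang 3.7 tilt 0.1 w 92.9 f 0.0 F [-0.7 -0.9 -0.5]
651.4,226.8,137,54.2 -> tx 20.18 ty 3.27 tz -0.15 roll -50.5
```

```bash
python3 -m crank '[[[3,0.5,0,-8,-1],[8,1.3,0,-18,-1],[13,2.1,0,-28,-1],[17.5,2.8,0,-38,-1],[20.1,3.2,0,-48,-1]]]'; python3 -m crank '[[[0,0,0,-2.5,-1],[0,0,0,-2.5,-1],[0,0,2,-2.5,-1],[0,0,4,-2.5,-1],[0,0,4,-2.5,-1]]]'; python3 p.py 651.4,226.8,33,54.2
```

```text
time: 39.95
position: [0.6504, 0.2279, 0.1343]
eef_rot: [0.325, 0.946, -0.001, -0.001]
force: [-0.2, -0.0, -0.6]
width: 0.0931
gripper_force: 0.0
time: 40.58
position: [0.65, 0.2252, 0.0932]
eef_rot: [0.308, 0.952, -0.001, -0.002]
force: [0.0, -1.1, -0.6]
width: 0.0932
gripper_force: 0.0
t 40.6 p [650.  225.2  93.2] ang 54.2 tilt 0.3 w 93.2 f 0.0 F [ 0.  -1.1 -0.6]
651.4,226.8,33,54.2 -> tx -0.03 ty 0.21 tz 6.02 roll -0.0
```

```bash
python3 -m crank '[[[0,0.1,2.5,0,-1],[0,0.1,5,0,-1],[0,0.1,6,0,-1],[0,0.1,6,0,-1],[0,0.1,6,0,-1]]]'; python3 -m crank '[[[0,0,0,0,1],[0,0,0,0,1],[0,0,0,0,1],[0,0,0,0,1],[0,0,0,0,1]]]' 25; python3 p.py; python3 -m crank '[[[0,0,0,0,1],[0,0,0,0,1],[0,0,-1,0,1],[0,0,-4,0,1],[0,0,-7,0,1]]]'; python3 -m crank '[[[0,0,-2,0,1],[0,0,-4,0,1],[0,0,-4,0,1],[0,0,-4,0,1],[0,0,-4,0,1]]]'; python3 p.py 460.4,14.7,140,96.6
```

```text
time: 41.2
position: [0.6525, 0.2268, 0.0373]
eef_rot: [0.307, 0.952, 0.0, 0.001]
force: [-0.0, 0.7, 0.1]
width: 0.093
gripper_force: 0.0
time: 41.82
position: [0.6519, 0.2267, 0.0362]
eef_rot: [0.307, 0.952, 0.0, 0.0]
force: [0.1, 0.2, 1.6]
width: 0.0596
gripper_force: 25.0
t 41.8 p [651.9 226.7  36.2] ang 54.2 tilt 0.0 w 59.6 f 25.0 F [0.1 0.2 1.6]
time: 42.45
position: [0.6516, 0.2265, 0.1071]
eef_rot: [0.307, 0.952, -0.0, -0.0]
force: [0.4, 0.0, -2.6]
width: 0.06
gripper_force: 25.0
time: 43.08
position: [0.6514, 0.2266, 0.1449]
eef_rot: [0.307, 0.952, -0.001, -0.001]
force: [-0.7, 0.0, -1.9]
width: 0.0599
gripper_force: 25.0
t 43.1 p [651.4 226.6 144.9] ang 54.2 tilt 0.1 w 59.9 f 25.0 F [-0.7  0.  -1.9]
460.4,14.7,140,96.6 -> tx 3.10 ty -28.35 tz 0.49 roll -42.4
```

```bash
python3 -m crank '[[[0.3,-2.5,0,-5,1],[0.7,-6.5,0,-13,1],[1.2,-11,0,-21,1],[1.7,-15.5,0,-29,1],[2.2,-20,0,-36,1]]]'; python3 p.py 460.4,14.7,140,96.6
```

```text
time: 43.7
position: [0.5157, 0.0764, 0.1457]
eef_rot: [-0.004, 1.0, -0.0, -0.0]
force: [1.6, -0.9, -2.1]
width: 0.0599
gripper_force: 25.0
t 43.7 p [515.7  76.4 145.7] ang 90.5 tilt 0.0 w 59.9 f 25.0 F [ 1.6 -0.9 -2.1]
460.4,14.7,140,96.6 -> tx 5.58 ty -6.12 tz 0.57 roll -6.1
```

```bash
python3 -m crank '[[[2.8,-3,0.2,-3,1],[4.8,-5.3,0.5,-6,1],[5.4,-6.1,0.5,-6,1],[5.4,-6.1,2,-6,1],[5.4,-6.1,5,-6,1]]]'; python3 -m crank '[[[0,0,2,0,1],[0,0,3.5,0,1],[0,0,4,0,1],[0,0,4,0,1],[0,0,4,0,1]]]'; python3 p.py 460.4,14.7,36.2,96.6
```

```text
time: 44.32
position: [0.4647, 0.0167, 0.0956]
eef_rot: [-0.054, 0.999, -0.0, 0.001]
force: [0.1, -0.0, -3.3]
width: 0.0597
gripper_force: 25.0
time: 44.95
position: [0.4637, 0.0162, 0.0567]
eef_rot: [-0.054, 0.999, -0.0, 0.001]
force: [-0.1, -0.6, -2.1]
width: 0.0599
gripper_force: 25.0
t 45.0 p [463.7  16.2  56.7] ang 96.2 tilt 0.1 w 59.9 f 25.0 F [-0.1 -0.6 -2.1]
460.4,14.7,36.2,96.6 -> tx 0.35 ty -0.11 tz 2.05 roll -0.4
```

```bash
python3 -m crank '[[[0.3,-0.1,0.7,-0.4,1],[0.3,-0.1,1.3,-0.4,1],[0.3,-0.1,1.5,-0.4,1],[0.3,-0.1,1.5,-0.4,1],[0.3,-0.1,1.5,-0.4,1]]]'; python3 p.py 460.4,14.7,36.2,96.6
```

```text
time: 45.58
position: [0.4605, 0.0148, 0.0412]
eef_rot: [-0.058, 0.998, -0.0, 0.0]
force: [-0.5, 0.7, -2.3]
width: 0.0598
gripper_force: 25.0
t 45.6 p [460.5  14.8  41.2] ang 96.6 tilt 0.0 w 59.8 f 25.0 F [-0.5  0.7 -2.3]
460.4,14.7,36.2,96.6 -> tx 0.01 ty -0.01 tz 0.50 roll 0.0
```

```bash
python3 -m crank '[[[0,0,0.2,0,1],[0,0,0.4,0,1],[0,0,0.5,0,1],[0,0,0.5,0,1]]]'; python3 p.py; python3 -m crank '[[[0,0,0,0,-1],[0,0,0,0,-1],[0,0,0,0,-1],[0,0,0,0,-1],[0,0,-1,0,-1]]]' ;  python3 -m crank '[[[0,0,-3,0,-1],[0,0,-7,0,-1],[0,0,-12,0,-1],[0,0,-16,0,-1],[0,0,-16,0,-1]]]' ; python3 p.py 330,300,200,67
```

```text
time: 46.08
position: [0.4603, 0.0148, 0.0362]
eef_rot: [-0.058, 0.998, 0.0, -0.0]
force: [-1.6, -0.5, 1.4]
width: 0.0598
gripper_force: 25.0
t 46.1 p [460.3  14.8  36.2] ang 96.6 tilt 0.0 w 59.8 f 25.0 F [-1.6 -0.5  1.4]
time: 46.7
position: [0.46, 0.0148, 0.0461]
eef_rot: [-0.058, 0.998, 0.0, -0.001]
force: [0.1, -0.2, 0.2]
width: 0.0929
gripper_force: 0.0
time: 47.32
position: [0.4617, 0.0147, 0.2093]
eef_rot: [-0.058, 0.998, -0.0, 0.003]
force: [-0.3, 0.1, -0.8]
width: 0.0933
gripper_force: 0.0
t 47.3 p [461.7  14.7 209.3] ang 96.6 tilt 0.3 w 93.3 f 0.0 F [-0.3  0.1 -0.8]
330,300,200,67 -> tx 9.79 ty 29.85 tz 0.93 roll 29.6
```

Move the arm aside, then do the final check.

```bash
python3 -m crank '[[[2,5,0,0,-1],[4,10,0,0,-1],[6,15,0,0,-1],[8,20,0,0,-1],[10,25,0,0,-1]]]'; python3 -m crank '[[[2,5,0,0,-1],[5,10,0,0,-1],[6,13,0,0,-1],[6,13,0,0,-1],[6,13,0,0,-1]]]'
python3 - <<'E'
from h import *
for n in("top","scene"):
    im,d=snap(n); cv2.imwrite(f"pics/{n}4.png",im[:,:,::-1]); q=cloud(n,d).reshape(-1,3)
    for nm,c,z,r in [("small_s",[.457,.234],.013,.06),("small",[.457,.234],.058,.045),("large_s",[.6415,-.246],.013,.075),("tall",[.6415,-.246],.094,.045),("sq_s",[.4604,.0149],.013,.09),("sq",[.460,.0148],.074,.055),("oval_s",[.633,.0228],.013,.085),("ov",[.633,.0228],.066,.055),("caddy",[.446,-.243],.112,.06),("tray",[.652,.228],.014,.09)]:
        m=(np.hypot(*(q[:,:2]-c).T)<r)&(abs(q[:,2]-z)<.0045)
        if m.sum(): print(n,nm,rect(q[m,:2]))
E
python3 p.py
```

```text
time: 47.95
position: [0.3308, 0.2528, 0.2056]
eef_rot: [-0.058, 0.998, -0.0, -0.0]
force: [0.0, 0.7, 0.6]
width: 0.093
gripper_force: 0.0
time: 48.58
position: [0.2577, 0.3732, 0.2056]
eef_rot: [-0.058, 0.998, -0.001, -0.0]
force: [0.1, -1.2, -0.2]
width: 0.0928
gripper_force: 0.0
top small_s rect c(457.7 234.8) s(92.2 92.1) a-74.6 | circ c(457.3 234.5) d94.4 n784
top small rect c(457.5 234.1) s(48.9 48.9) a-83.1 | circ c(457.5 234.9) d51.7 n213
top large_s rect c(638.2 -241.6) s(121.4 111.6) a40.2 | circ c(642.2 -245.0) d123.5 n764
top tall rect c(640.8 -245.8) s(64.8 64.2) a17.7 | circ c(640.7 -245.6) d67.0 n310
top sq_s rect c(460.4 15.2) s(116.2 116.2) a6.5 | circ c(460.5 15.2) d161.9 n1455
top sq rect c(459.4 14.8) s(60.0 59.8) a6.8 | circ c(459.4 15.1) d81.1 n380
top oval_s rect c(632.7 23.1) s(149.5 101.5) a-85.8 | circ c(633.0 23.0) d150.0 n1114
top ov rect c(631.4 23.4) s(73.2 50.9) a-84.2 | circ c(631.6 23.4) d73.6 n351
top caddy rect c(447.6 -244.6) s(74.9 74.7) a72.7 | circ c(447.6 -244.5) d76.4 n1741
top tray rect c(652.3 228.1) s(157.4 156.6) a2.3 | circ c(652.6 227.8)
[... 242 characters left out ...]
 circ c(642.0 -246.3) d123.7 n646
scene tall rect c(641.7 -245.9) s(65.3 64.2) a-69.2 | circ c(640.3 -246.3) d67.7 n286
scene sq_s rect c(460.7 14.5) s(119.6 116.0) a6.7 | circ c(459.7 14.4) d163.4 n718
scene sq rect c(459.6 14.1) s(61.6 59.9) a7.1 | circ c(461.2 14.4) d81.7 n258
scene oval_s rect c(633.1 23.1) s(148.5 101.2) a-87.8 | circ c(633.3 22.7) d149.6 n862
scene ov rect c(631.6 22.7) s(74.1 51.0) a-85.8 | circ c(630.7 22.7) d74.2 n331
scene caddy rect c(448.5 -244.8) s(75.7 75.5) a62.3 | circ c(448.2 -245.8) d78.6 n902
scene tray rect c(651.2 227.9) s(158.0 157.8) a-23.5 | circ c(651.8 228.3) d160.2 n1001
t 48.7 p [258.1 373.  205.9] ang 96.5 tilt 0.0 w 93.4 f 0.0 F [-0.2  0.2  0.4]
```

View pics/scene4.png

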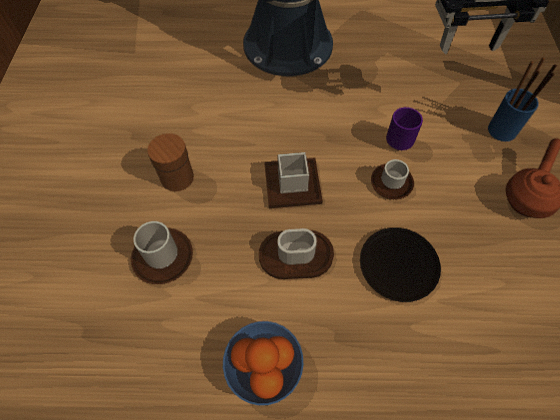

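The final picture shows all four cups upright on their own saucers: tall (157,250), small (394,177), square (293,177) and oval (297,247). Each is within 2 mm of centre. The saucers have not moved, and the caddy is in the same place in the picture at (172,165). The gripper is clear of everything.

```bash
python3 -c "
from plant import bot
print(bot.job_done())"
```

```text
the job is handed in; nothing more can be done
None
```

The job is handed in at about 49 s: all four cups stand upright on their own saucers, each within about 2 mm of centre, and the saucers and caddy are where they were.

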